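# Clip the key clip onto the computer's padlock eye

### The job

The case keys must stay with this computer: take the orange-handled snap hook out of its teal stand, press its sprung gate against the steel padlock eye on the back of the computer case until the bar slips inside, and leave the hook hanging from the eye by itself with its gate snapped shut. The eye is not exactly at its marked height, so feel for it gently and never force the hook against the case; leave the carton, the steel dish and the screwdriver where they are.

Things in the scene. Friction and masses are not known exactly. Their poses are not given: they have to be found in the camera images.
- hook: The snap hook: flat upright plate 8 mm thick along its x, z up, about 0.12 kg, 120 mm tall. Orange grip, steel frame (y -13 to +16 mm), brass fob 6 mm thick, 20 mm wide (y -8 to +12 mm), with a flat underside 68 mm below hook_bay. Origin under the fob. At the start the fob stands 20 mm deep in the stand's slot: lift straight up over 30 mm. The mouth with the black gate faces its own -y; the spine is at +y. Its points share its axes.
- hook_grip (a point): Centre of the hook's orange grip, the place to hold it, 101 mm above the fob's underside. The grip spans y -12 to +12 mm, z -21 to +19 mm about this point; squeeze it from above across its 8 mm thickness (along x) with a firm grip, about 40 N.
- hook_bay (a point): Seat in the hook, where the bar's centre lies when it hangs: 33 mm below hook_grip, 2 mm to -y. About it: crook (ceiling) 4 mm above, spine's inner face at y +9 mm, bay floor 38 mm below. To go in, the bar's centre passes through the mouth 7 to 11.5 mm below this point, on to y = -3 mm or more (clear of the nose), then the hook is lowered: the bar rises into the crook and the gate shuts.
- hook_nose (a point): Middle of the flat underside of the hook's nose (6 mm wide in y, 10 mm to -y and 3 mm below hook_bay). Under it is the mouth, 12.5 mm high, closed by the gate; under that the lower jaw, 6 mm wide as well, whose top is 12.5 mm below this point.
- gate (a joint): Black sprung gate in the hook's mouth, in rad: 0 = shut, up to 1.7 = swung in. 4 mm thick, 13.5 mm long, pivot 17 mm below and 10 mm to -y of hook_bay. It swings only inward (its top goes towards the spine) and springs back shut by itself. Pressing it in takes about 2 to 8 N.
- eye_mark (a point): Marked centre of the eye's bar on the case's back, 125 mm above the table. Steel bar 8 mm thick, 54 mm long along this point's x, 36 mm off the case's face on two level legs at its ends; y points away from the case, z up. The eye is clamped in a slot: the true bar lies up to 12 mm above or below this mark, unmeasured, so feel for it. Over 20 N of hook on eye or case is forcing.
- case: Black computer case lying flat, 360 mm (x) by 340 mm (y) by 169 mm high, heavy and fixed; origin under its centre; its back with the eye is at +y (170 mm from the centre), the eye in the middle of its width.
- stand: Teal block, 60 mm (x) by 76 mm (y) by 34 mm high, fixed, with a slot 8 mm by 21.6 mm, 20 mm deep, in which the hook's fob stands; origin under its centre (2 mm to -y).
- carton: Small white and red carton, 110 x 85 x 45 mm, bystander; origin at the centre of its underside.
- dish: Steel screw dish, 72 mm across, 25 mm high, bystander; origin at the centre of its underside.
- driver: Screwdriver with a teal handle, 190 mm long, lying, bystander; origin on its underside.
There are look-alikes about, which are no part of the job. There is more than one size of the hook; the job needs the larger. Of the things that look like the stand, the larger one is meant.

How it is judged:
On the way, in this order (a step that is already met when the one before it is completed fails the run):
1. the hook is lifted out of its stand (distance of hook_bay from where it was at the start of the episode above 0.03 m and contact force between stand and anything else below 0.05 N), for 0.1 s.
2. the eye presses the gate well inward (value of joint gate above 0.5 rad and contact force between hook and case above 0.3 N and distance between hook_bay and eye_mark below 0.03 m), for 0.05 s.
At the end, for the whole second after the job is handed in: The bar is in the hook's bay: the mark is within 24 mm (x), -8 to +10 mm (y) and 16 mm (z, for the eye's unknown height) of hook_bay; gate shut (under 0.15 rad); hook hanging on the eye, released, at rest (under 30 mm/s), under 0.6 rad off upright (value of joint gate below 0.15 rad and x of eye_mark in the frame of hook_bay between -0.024 and 0.024 m and y of eye_mark in the frame of hook_bay between -0.008 and 0.01 m and z of eye_mark in the frame of hook_bay between -0.016 and 0.016 m and angle between hook_bay's own z axis and vertical below 0.6 rad and contact force between hook and case above 0.3 N and contact force between hook and the fingers below 0.05 N and linear speed of hook below 0.03 m/s); the robot touches nothing.
It fails at once if the hook is forced against the eye or case (over 20 N) (contact force between hook and case above 20 N).
It fails at once if the robot pushes the case or eye (over 20 N) (contact force between any of the arm, the fingers and case above 20 N).
It fails at once if a bystander is moved by more than 25 mm (distance of any of carton, dish, driver from where it was at the start of the episode above 0.025 m).
It also fails if it takes over 50 s, if anything falls off the work surface, if the arm or the gripper's body presses on something with over 40 N, if the wrist force passes 120 N, or if a joint passes its speed limit or range.

### The arm

A 6-joint arm with a two-finger parallel gripper is mounted at the origin on the work surface. World frame = base frame: x ahead of the robot, y to its left, z up, the work surface at z = 0. Lengths are in m, angles in rad, forces in N, time in s.
With the tool pointing down it reaches from about 0.3 to 0.875 m from the base axis. Payload 6.4 kg.
Tool frame: the origin (TCP) lies midway between the tips of the shut fingers; the grasp point (between the pads) lies 19 mm behind it (ctrl.pinch_z is the distance from the TCP to the grasp point, in m); z points along the fingers, y is the line along which they close (so a half turn about z gives the same grasp; the last joint's range is limited). The gripper opens to 85 mm and grips with 20 to 120 N. Pads are 22 mm wide; open, the fingers measure 114 mm over their backs; the gripper's body (76 mm by 85 mm) begins 54 mm behind the grasp point. The pads swing forward as they close: fully open they stand 13 mm farther back than shut.
Start: joints at [1.1, 0.181, 1.607, -0, 1.354, -0.206], TCP at [0.15, 0.555, 0.231] pointing down, gripper open.
Joint ranges: [-2.99, 2.99], [-0.89, 2.07], [0.3, 2.58], [-1.14, 4.28], [0, 2.63], [-3.12, 3.12]. Speed limits (rad/s): [2.57, 2.57, 3.01, 3.14, 3.14, 3.14].

### API

Orientations are given as a unit quaternion [w, x, y, z].
In Python, from bench import ctrl gives the robot as it stands.
- The arm moves only by the tool apply_moves, never from a script. Its argument "moves" is a list of rows, each an object with "jaw": the opening, from 0 (shut) to 1 (fully open); "offset": the shift along the tool's x, y, z in mm, a list of three; "rot": the turn, a rotation vector about the tool's x, y, z in degrees, a list of three. In form: [{"jaw": jaw, "offset": [dx, dy, dz], "rot": [ax, ay, az]}, ...]. A call has exactly 5 rows; each row shifts and turns the commanded pose from where the row before left it, along the tool's axes as they then stand; what a row does not reach is not made up. A row lasts 1/8 s, in which the tool goes at most 62.5 mm and 10.7 degrees, less where a joint would pass 70% of its speed; a pose out of reach is approached as far as the arm can. A call is refused whole if a number of a shift passes 62.5 or a number of a turn 10.7, either way. A call with a gripper value outside its range is refused whole. The fingers move at their own pace and stop on an object; the grip force is fixed at half the most. Time passes only in rows, so rows that do not move let the fingers close, or fill a call up. It gives the time, the measured TCP pose, the force, the opening and the grip force at its end, in the units of the state.
- ctrl.get_obs(): the state, without advancing time (a new reading comes with each control period).
- ctrl.camera(name): name is "scene" or "top" or "wrist"; returns (picture, depth): 384x512x3 uint8, red, green, blue; 384x512 float32, m along the optical axis (not along the pixel's ray), 0 where there is no reading.
- ctrl.camera_params(name): a dict with "K" (3x3 intrinsics, pixels), "cam_to_world" (4x4, takes a point from camera to world coordinates); the wrist camera has in their place "mount" (4x4, takes a point from camera to tool coordinates, whose origin is the TCP and whose axes are the flange's). Camera axes: x right, y down, z forward; pixel columns grow to the right and rows downward; lengths in m; the calibration is good to about 2 mm. A picture is of the moment at which its call begins: read the wrist's pose just before it. camera_params takes no time and is no camera call.
- ctrl.hand_in(): hands the job in; it is judged then, once.
Trained networks look in the newest picture that a camera, given by its name, has taken for a name from the list of things; names that differ only in an ending like _2 or _b are one class to them, and where a whole thing is asked for, a point or a joint stands for the part that bears it (a point fixed in the world has none). Each returns a list of dicts, best first, with "score" (0 to 1); they miss things now and then, are a little off and sometimes report something else, mostly with a low value. They report only what shows in the picture. A call takes as long as a camera call. They do not tell look-alikes from the thing itself.
- ctrl.outline_of(camera, target): "region" (384x512 bool, what is visible of it) and "position" ([column, row] in pixels, amid what is visible of it).
The state is a dict: "time_s": time; "q": joint angles; "dq": joint speeds; "joint_efforts": joint torques, N m; "eef_pos": TCP position; "eef_rot": TCP orientation; "wrist_force": force on the tool from outside, world axes, zero at the start; "torque": the same for the moment, N m; "opening": opening from 0.0 (shut) to 1.0 (fully open); "grasp_force": force on a finger pad.
Only numpy, scipy, OpenCV 4.12 (cv2) and the standard library are available. Lean on these libraries where they do the work, as an engineer would, in place of code of your own. Each camera call takes 0.05 s, during which the arm holds its last target. There are 200 camera calls.

## Working session

There is one attempt and no reset: what is moved stays moved. The work goes in short steps, Python scripts to look and compute and a tool call to move; the robot and the scene stay as the last step left them, time stands still between calls to the robot, and variables do not carry over. Pictures are saved under pics/ and viewed, at most 10 in all, crops included, and the job is handed in when it is done.

Besides the shell and the picture viewer there is one more tool, called after "Emit:" in YAML: its name, and indented under it one key for each argument. apply_moves: Moves the arm, as the interface text tells. Its arguments: {"type":"object","properties":{"moves":{"type":"array"}},"required":["moves"]}

```bash
mkdir -p pics; cat > h.py <<'E'
import numpy as np, cv2
from bench import ctrl
from scipy.spatial.transform import Rotation as R
def cloud(cam):
    o=ctrl.get_obs(); img,d=ctrl.camera(cam); p=ctrl.camera_params(cam); K=np.array(p["K"])
    v,u=np.mgrid[:384,:512]
    P=np.stack([(u-K[0,2])/K[0,0]*d,(v-K[1,2])/K[1,1]*d,d],-1)
    if "mount" in p:
        q=np.array(o["eef_rot"]); T=np.eye(4); T[:3,:3]=R.from_quat(q[[1,2,3,0]]).as_matrix(); T[:3,3]=o["eef_pos"]; T=T@np.array(p["mount"])
    else: T=np.array(p["cam_to_world"])
    W=P@T[:3,:3].T+T[:3,3]; W[d==0]=np.nan
    return img,d,W
E
python3 - <<'E'
from h import *
print(ctrl.get_obs())
for c in ["scene","top"]:
    img,d,W=cloud(c)
    cv2.imwrite(f"pics/{c}0.png",cv2.resize(img[:,:,::-1],(768,576),interpolation=cv2.INTER_CUBIC))
    for n in ["hook","stand","case","carton","dish","driver"]:
        for r in ctrl.outline_of(c,n)[:3]:
            w=W[r["region"]]; w=w[~np.isnan(w[:,0])]
            print(c,n,round(r["score"],2),np.round(r["position"]),"n",len(w),"med",np.round(np.median(w,0),3),"lo",np.round(np.percentile(w,2,0),3),"hi",np.round(np.percentile(w,98,0),3)) if len(w) else None
E
```

```text
{'time_s': 0.0, 'q': array([ 1.09972553e+00,  1.81539078e-01,  1.60800943e+00, -3.33888757e-05,
        1.35375855e+00, -2.06279655e-01]), 'dq': array([-3.66597531e-04,  1.16205437e-03, -1.86319797e-05,  9.75371568e-04,
        5.16340688e-04,  5.78607089e-04]), 'joint_efforts': array([-1.57850402e-03, -4.44868612e+01, -3.51333046e+01, -4.09917002e-04,
        9.05657391e-03,  1.88316767e-05]), 'eef_pos': array([0.15021252, 0.55447075, 0.23038455]), 'eef_rot': array([-2.69420941e-04,  1.32005497e-01,  9.91248613e-01, -8.13923935e-04]), 'wrist_force': array([-0.35776078,  0.03270446, -0.00339623]), 'torque': array([-0.00072986, -0.03574717,  0.02372673]), 'grasp_force': 0.0, 'opening': 0.9985777967228484}
scene hook 0.84 [283. 163.] n 273 med [0.535 0.195 0.094] lo [0.529 0.183 0.036] hi [0.538 0.21  0.135]
scene hook 0.52 [265. 149.] n 135 med [0.456 0.195 0.065] lo [0.449 0.188 0.007] hi [0.463 0.203 0.094]
scene stand 0.9 [285. 182.] n 754 med [0.546 0.185 0.033] lo [0.505 0.16  0.003] hi [0.563 0.232 0.037]
scene stand 0.73 [237. 199.] n 550 med [0.523 0.076 0.026] lo [0.494 0.047
[... 590 characters left out ...]
n 40 med [0.453 0.194 0.083] lo [0.445 0.188 0.022] hi [0.46  0.201 0.096]
top stand 0.9 [214. 210.] n 625 med [0.528 0.195 0.035] lo [0.502 0.161 0.023] hi [0.559 0.234 0.041]
top stand 0.88 [258. 212.] n 392 med [0.514 0.078 0.027] lo [0.491 0.05  0.001] hi [0.538 0.108 0.031]
top stand 0.31 [209. 205.] n 51 med [0.53  0.193 0.132] lo [0.527 0.184 0.041] hi [0.534 0.207 0.137]
top case 0.89 [401. 197.] n 23828 med [ 0.561 -0.257  0.166] lo [ 0.392 -0.43   0.084] hi [ 0.736 -0.092  0.17 ]
top dish 0.62 [206. 161.] n 531 med [0.661 0.212 0.015] lo [0.629 0.179 0.003] hi [0.691 0.241 0.028]
top driver 0.33 [206. 160.] n 551 med [0.661 0.212 0.015] lo [0.629 0.179 0.002] hi [0.691 0.243 0.029]
```

View pics/scene0.png

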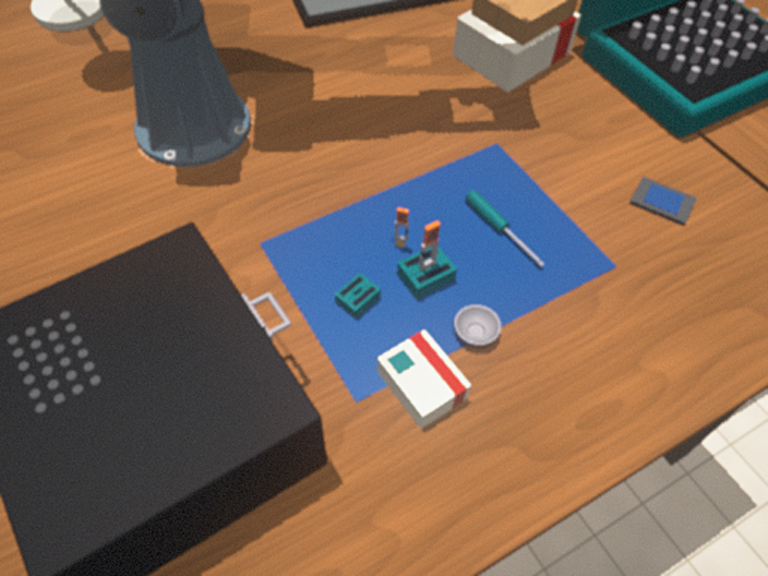

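View pics/top0.png

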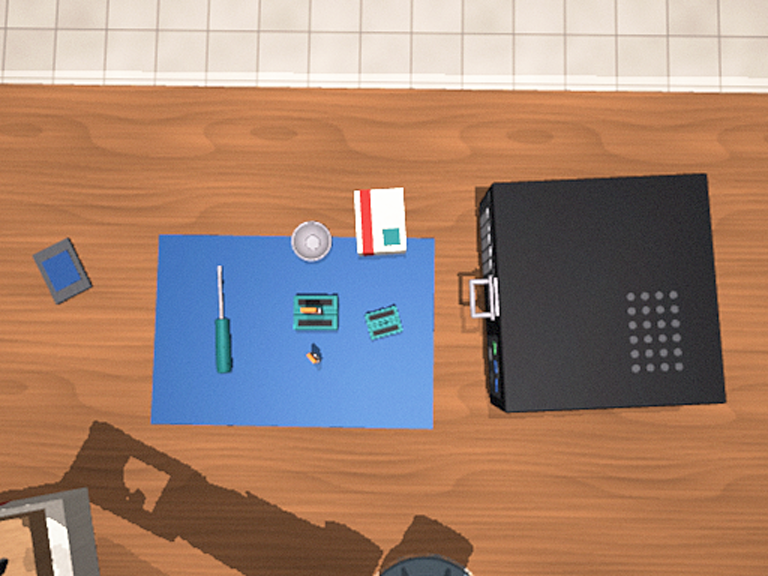

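Two hooks: the larger one, standing in the larger teal block (scene 430,240; top 311,309 in enlarged pixels), and a smaller one on the mat (401,228). The smaller block is at (357,293). The measured top of 0.137 m and a block of about 60x76 mm fit the larger pair. I'll confirm this in a crop and measure the yaws and the eye.

```bash
python3 - <<'E'
from h import *
img,d,W=cloud("scene")
cr=img[125:215,225:325]; 
cv2.imwrite("pics/crop.png",cv2.resize(cr[:,:,::-1],(700,630),interpolation=cv2.INTER_CUBIC))
def fit(w,name):
    r=cv2.minAreaRect((w[:,:2]*1000).astype(np.float32)); print(name,len(w),np.round(r[0],1),np.round(r[1],1),round(r[2],2),"z",np.round(np.percentile(w[:,2],[2,50,98]),4))
for c in ["scene","top"]:
    img,d,W=cloud(c)
    x,y,z=W[...,0],W[...,1],W[...,2]
    hsv=cv2.cvtColor(img,cv2.COLOR_RGB2HSV)
    m=(abs(x-.532)<.04)&(abs(y-.195)<.04)&(z>.1); fit(W[m],c+" hooktop")
    m2=m&(hsv[...,0]<20)&(hsv[...,1]>150); fit(W[m2],c+" orange")
    m=(abs(x-.532)<.05)&(abs(y-.195)<.06)&(z>.028)&(z<.042); fit(W[m],c+" stand")
    m=(abs(x-.56)<.25)&(y<-.08)&(z>.155)&(z<.18); fit(W[m],c+" case")
    m=(abs(x-.56)<.06)&(y>-.088)&(y<-.03)&(z>.09)&(z<.16); fit(W[m],c+" eye")
    w=W[m]; ym=np.percentile(w[:,1],98); b=w[w[:,1]>ym-.009]; fit(b,c+" bar")
    if len(b)>5:
        k=np.polyfit(b[:,0],b[:,1],1); print("bar slope",k, b.mean(0))
E
```

```text
scene hooktop 123 [533.7 198.1] [25.   9.9] 84.49 z [0.1006 0.1213 0.1357]
scene orange 33 [533.  198.3] [ 7.8 20.9] 0.61 z [0.1298 0.1341 0.1362]
scene stand 579 [532.5 197.9] [62.3 77.6] 0.99 z [0.0291 0.0337 0.04  ]
scene case 31913 [ 566.3 -266.5] [362.2 343.9] 3.34 z [0.162  0.1651 0.1676]
scene eye 181 [555.8 -72.8] [61.5 30.3] 0.16 z [0.1327 0.1366 0.1399]
scene bar 104 [556.4 -62.8] [10.6 58.8] 89.88 z [0.1329 0.1366 0.14  ]
bar slope [ 0.04074981 -0.08643802] [ 0.55801673 -0.06369895  0.13663472]
top hooktop 45 [530. 198.] [ 7.5 22.9] 5.75 z [0.1002 0.1345 0.1383]
top orange 28 [530.  198.1] [ 6.  22.4] 1.23 z [0.1058 0.1347 0.1392]
top stand 602 [530.4 198.7] [58.1 76.2] 0.95 z [0.0303 0.0351 0.0398]
top case 22598 [ 565.4 -266.6] [360.7 345.6] 3.39 z [0.1616 0.1657 0.1697]
top eye 145 [554. -73.] [62.8 29.4] 0.63 z [0.1322 0.1375 0.1418]
top bar 86 [552.6 -61.8] [ 8.8 60. ] 88.48 z [0.132  0.1376 0.142 ]
bar slope [ 0.02795368 -0.07797592] [ 0.55475427 -0.0624685   0.13750463]
```

View pics/crop.png

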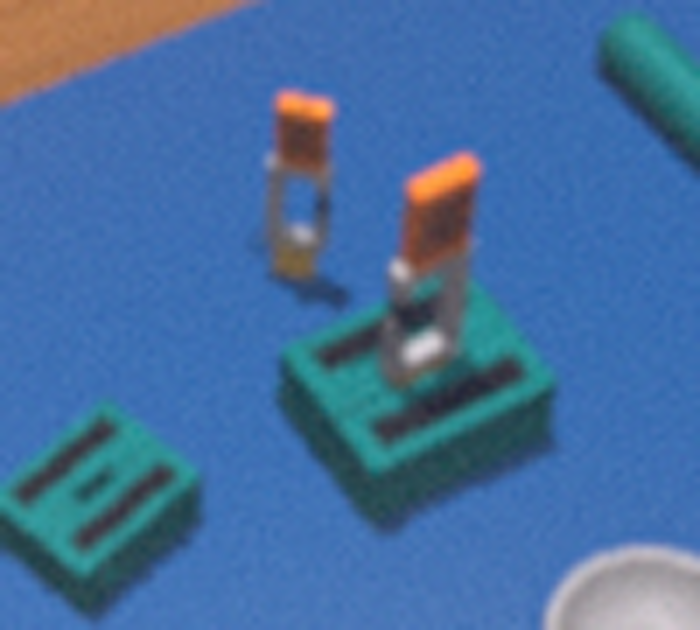

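The larger hook (crop 440,270) is in the larger teal block. Its nose and black gate face left in the crop, which is world -y, so it already faces the case. The eye is near (0.554,-0.062), with the case yawed about 3.3° and the bar probably about 10 mm above the mark. Next I'll plan the approach.

```bash
cat >> h.py <<'E'
def plan(p,yaw,n):
    """rows (tool axes, mm/deg) to bring TCP to p, tool down, tool y at world angle yaw deg"""
    o=ctrl.get_obs(); q=np.array(o["eef_rot"]); R0=R.from_quat(q[[1,2,3,0]]); p0=np.array(o["eef_pos"])
    a=np.radians(yaw); y=np.array([np.cos(a),np.sin(a),0]); z=np.array([0,0,-1.]); Rt=R.from_matrix(np.stack([np.cross(y,z),y,z],1))
    rv=(R0.inv()*Rt).as_rotvec(); Rc=R0; dp=(np.array(p)-p0)/n
    print("pos",np.round(p0,4),"rot/row",np.round(np.degrees(rv/n),2))
    for i in range(n):
        print(np.round(Rc.inv().apply(dp)*1000,1)); Rc=Rc*R.from_rotvec(rv/n)
E
python3 -c "
from h import *
plan([.53,.198,.215],1.0,10)"
```

```text
pos [0.1505 0.555  0.2313] rot/row [ 0.   -0.    7.38]
[-46.  -24.5   1.6]
[-48.7 -18.4   1.6]
[-50.7 -12.    1.6]
[-51.8  -5.4   1.6]
[-52.1   1.3   1.6]
[-51.5   8.    1.6]
[-50.   14.6   1.6]
[-47.7  20.9   1.6]
[-44.7  26.8   1.6]
[-40.9  32.3   1.6]
```

Emit:
apply_moves:
  moves:
    - {"jaw":1,"offset":[-46,-24.5,1.6],"rot":[0,0,7.4]}
    - {"jaw":1,"offset":[-48.7,-18.4,1.6],"rot":[0,0,7.4]}
    - {"jaw":1,"offset":[-50.7,-12,1.6],"rot":[0,0,7.4]}
    - {"jaw":1,"offset":[-51.8,-5.4,1.6],"rot":[0,0,7.4]}
    - {"jaw":1,"offset":[-52.1,1.3,1.6],"rot":[0,0,7.4]}

```text
time_s: 1.48
eef_pos: [0.3412, 0.3752, 0.2235]
eef_rot: [0.0, 0.442, 0.897, 0.0]
wrist_force: [0.2, 0.9, -0.9]
opening: 1.0
grasp_force: 0.0
```

Emit:
apply_moves:
  moves:
    - {"jaw":1,"offset":[-51.5,8,1.6],"rot":[0,0,7.4]}
    - {"jaw":1,"offset":[-50,14.6,1.6],"rot":[0,0,7.4]}
    - {"jaw":1,"offset":[-47.7,20.9,1.6],"rot":[0,0,7.4]}
    - {"jaw":1,"offset":[-44.7,26.8,1.6],"rot":[0,0,7.4]}
    - {"jaw":1,"offset":[-40.9,32.3,1.6],"rot":[0,0,7.2]}

```text
time_s: 2.1
eef_pos: [0.5306, 0.1962, 0.2154]
eef_rot: [0.0, 0.702, 0.712, 0.0]
wrist_force: [0.2, 0.7, -0.3]
opening: 0.994
grasp_force: 0.0
```

```bash
python3 - <<'E'
from h import *
img,d,W=cloud("wrist")
cv2.imwrite("pics/w1.png",img[:,:,::-1])
x,y,z=W[...,0],W[...,1],W[...,2]
hsv=cv2.cvtColor(img,cv2.COLOR_RGB2HSV)
m=(abs(x-.532)<.04)&(abs(y-.195)<.04)&(z>.125)&(z<.15)
w=W[m]; r=cv2.minAreaRect((w[:,:2]*1000).astype(np.float32)); print(len(w),r,np.percentile(w[:,2],[5,50,95]))
m=(abs(x-.532)<.05)&(abs(y-.195)<.06)&(z>.028)&(z<.042)
w=W[m]; r=cv2.minAreaRect((w[:,:2]*1000).astype(np.float32)); print(len(w),r,np.percentile(w[:,2],[5,50,95]))
plan([.53,.198,.15],1.0,5)
print(ctrl.get_obs()["wrist_force"],ctrl.pinch_z)
E
```

```text
347 ((530.5150756835938, 198.27635192871094), (7.805278778076172, 23.84021759033203), 0.6650022268295288) [0.13011255 0.1332055  0.13443003]
3386 ((530.69189453125, 197.99069213867188), (59.99775314331055, 76.39375305175781), 0.9899523854255676) [0.03230562 0.033553   0.03482401]
pos [0.5349 0.1916 0.2153] rot/row [ 0.04  0.03 -0.14]
[ 1.3 -1.  13.1]
[ 1.3 -1.  13.1]
[ 1.3 -1.  13.1]
[ 1.3 -1.  13.1]
[ 1.3 -1.  13.1]
[ 1.7950035  -4.89651522  0.66985616] 0.0187
```

View pics/w1.png

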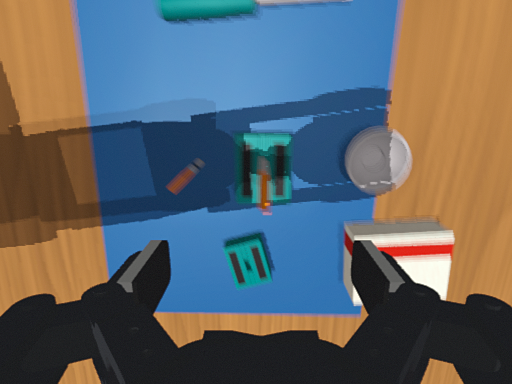

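The wrist view shows the orange grip below the gripper at about (265,190) px, at world (0.5305, 0.198). The stand, at (265,165) px, agrees with it. The small hook is to the left, and narrowing the jaw keeps the fingers clear of it.

Emit:
apply_moves:
  moves:
    - {"jaw":0.5,"offset":[0,0,13],"rot":[0,0,0]}
    - {"jaw":0.5,"offset":[0,0,13],"rot":[0,0,0]}
    - {"jaw":0.5,"offset":[0,0,13],"rot":[0,0,0]}
    - {"jaw":0.5,"offset":[0,0,13],"rot":[0,0,0]}
    - {"jaw":0.5,"offset":[0,0,13],"rot":[0,0,0]}

```text
time_s: 2.78
eef_pos: [0.5291, 0.198, 0.1494]
eef_rot: [-0.0, 0.7, 0.714, -0.0]
wrist_force: [-0.5, -0.2, 0.6]
opening: 0.5
grasp_force: 0.0
```

Emit:
apply_moves:
  moves:
    - {"jaw":0.5,"offset":[0,0,0],"rot":[0,0,0]}
    - {"jaw":0.5,"offset":[0,0,0],"rot":[0,0,0]}
    - {"jaw":0.5,"offset":[0,0,0],"rot":[0,0,0]}
    - {"jaw":0.5,"offset":[0,0,0],"rot":[0,0,0]}
    - {"jaw":0.5,"offset":[0,0,0],"rot":[0,0,0]}

```text
time_s: 3.4
eef_pos: [0.5296, 0.1975, 0.1506]
eef_rot: [0.0, 0.701, 0.713, 0.0]
wrist_force: [0.6, -0.5, 1.4]
opening: 0.497
grasp_force: 0.0
```

```bash
python3 -c "
from h import *
plan([.5305,.198,.098],1.0,3); print(ctrl.get_obs()['wrist_force'])"
```

```text
pos [0.5296 0.1975 0.1506] rot/row [ 0.01 -0.    0.01]
[ 0.2  0.3 17.5]
[ 0.2  0.3 17.5]
[ 0.2  0.3 17.5]
[ 0.58667517 -0.52057374  1.40248165]
```

Emit:
apply_moves:
  moves:
    - {"jaw":0.5,"offset":[0.5,1,18],"rot":[0,0,0]}
    - {"jaw":0.5,"offset":[0,0,18],"rot":[0,0,0]}
    - {"jaw":0.5,"offset":[0,0,16.5],"rot":[0,0,0]}
    - {"jaw":0.5,"offset":[0,0,0],"rot":[0,0,0]}
    - {"jaw":0,"offset":[0,0,0],"rot":[0,0,0]}

```text
time_s: 4.03
eef_pos: [0.5306, 0.198, 0.0978]
eef_rot: [0.0, 0.701, 0.713, -0.0]
wrist_force: [0.2, -0.5, 0.3]
opening: 0.3
grasp_force: 0.0
```

Emit:
apply_moves:
  moves:
    - {"jaw":0,"offset":[0,0,0],"rot":[0,0,0]}
    - {"jaw":0,"offset":[0,0,0],"rot":[0,0,0]}
    - {"jaw":0,"offset":[0,0,0],"rot":[0,0,0]}
    - {"jaw":0,"offset":[0,0,0],"rot":[0,0,0]}
    - {"jaw":0,"offset":[0,0,0],"rot":[0,0,0]}

```text
time_s: 4.65
eef_pos: [0.5311, 0.1981, 0.0986]
eef_rot: [0.0, 0.701, 0.713, 0.001]
wrist_force: [1.3, -0.2, 5.0]
opening: 0.085
grasp_force: 59.3
```

Emit:
apply_moves:
  moves:
    - {"jaw":0,"offset":[0,0,-12],"rot":[0,0,0]}
    - {"jaw":0,"offset":[0,0,-30],"rot":[0,0,0]}
    - {"jaw":0,"offset":[0,0,-40],"rot":[0,0,0]}
    - {"jaw":0,"offset":[0,0,-40],"rot":[0,0,0]}
    - {"jaw":0,"offset":[0,0,-28],"rot":[0,0,0]}

```text
time_s: 5.28
eef_pos: [0.5304, 0.198, 0.25]
eef_rot: [0.0, 0.701, 0.713, 0.0]
wrist_force: [0.5, 0.5, -1.1]
opening: 0.082
grasp_force: 59.7
```

```bash
python3 -c "
from h import *
plan([.554,-.0615,.246],3.3,8)"
```

```text
pos [0.5304 0.198  0.25  ] rot/row [ 0.01 -0.   -0.28]
[-32.5   2.4   0.5]
[-32.5   2.2   0.5]
[-32.5   2.    0.5]
[-32.5   1.9   0.5]
[-32.5   1.7   0.5]
[-32.5   1.6   0.5]
[-32.5   1.4   0.5]
[-32.6   1.2   0.5]
```

Emit:
apply_moves:
  moves:
    - {"jaw":0,"offset":[-32.5,2.4,0],"rot":[0,0,-0.3]}
    - {"jaw":0,"offset":[-32.5,2.2,0],"rot":[0,0,-0.3]}
    - {"jaw":0,"offset":[-32.5,2,0],"rot":[0,0,-0.3]}
    - {"jaw":0,"offset":[-32.5,1.9,0],"rot":[0,0,-0.3]}
    - {"jaw":0,"offset":[-32.5,1.7,0],"rot":[0,0,-0.3]}

```text
time_s: 5.9
eef_pos: [0.5447, 0.0349, 0.2478]
eef_rot: [-0.0, 0.691, 0.723, -0.0]
wrist_force: [-0.9, 1.0, -1.6]
opening: 0.085
grasp_force: 59.7
```

Emit:
apply_moves:
  moves:
    - {"jaw":0,"offset":[-32.5,1.6,0],"rot":[0,0,-0.3]}
    - {"jaw":0,"offset":[-32.5,1.4,0],"rot":[0,0,-0.3]}
    - {"jaw":0,"offset":[-32.5,1.2,0],"rot":[0,0,-0.2]}
    - {"jaw":0,"offset":[0,0,0],"rot":[0,0,0]}
    - {"jaw":0,"offset":[0,0,0],"rot":[0,0,0]}

```text
time_s: 6.52
eef_pos: [0.5538, -0.0608, 0.2476]
eef_rot: [-0.001, 0.686, 0.727, -0.0]
wrist_force: [-0.0, 0.1, -1.7]
opening: 0.088
grasp_force: 59.6
```

```bash
python3 - <<'E'
from h import *
plan([.554,-.0615,.236],3.3,2)
print([ctrl.get_obs()['wrist_force'].round(2)])
img,d,W=cloud("scene")
print([ctrl.get_obs()['wrist_force'].round(2)])
x,y,z=W[...,0],W[...,1],W[...,2]
v,u=np.where((abs(x-.554)<.06)&(y>-.09)&(y<-.02)&(z>.1)&(z<.24))
print(u.min(),u.max(),v.min(),v.max())
a=img[v.min()-10:v.max()+15,u.min()-15:u.max()+15]; k=min(780/a.shape[1],580/a.shape[0])
cv2.imwrite("pics/e1.png",cv2.resize(a[:,:,::-1],None,fx=k,fy=k,interpolation=cv2.INTER_CUBIC))
hk=W[(abs(x-.554)<.012)&(abs(y+.06)<.04)&(z>.147)&(z<.24)]
print("hook",np.percentile(hk,[1,50,99],axis=0).round(4))
b=W[(abs(x-.554)<.03)&(abs(y+.06)<.012)&(z>.11)&(z<.146)]; print("bar",len(b),np.percentile(b,[2,50,98],axis=0).round(4))
E
```

```text
pos [ 0.5538 -0.0608  0.2476] rot/row [-0.03 -0.02  0.  ]
[-0.3  0.1  5.8]
[-0.3  0.1  5.8]
[array([-0.02,  0.11, -1.71])]
[array([ 0.81,  0.05, -1.02])]
167 193 173 227
hook [[ 0.5444 -0.0992  0.1609]
 [ 0.5578 -0.0627  0.194 ]
 [ 0.5623 -0.0466  0.2395]]
bar 101 [[ 0.5263 -0.0711  0.1322]
 [ 0.5585 -0.0647  0.1368]
 [ 0.5834 -0.0587  0.1401]]
```

View pics/e1.png

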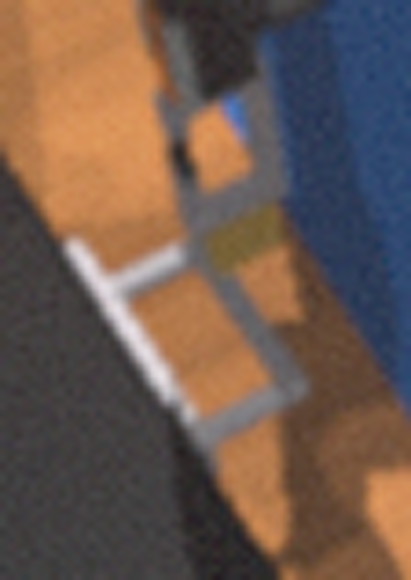

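The crop shows the hook held upright: gate on the case side at (180,155), brass fob at (240,240) directly above the bar, which is lower right at (260,330). Now I'll lower it gently to feel for the bar.

Emit:
apply_moves:
  moves:
    - {"jaw":0,"offset":[0,0,6],"rot":[0,0,0]}
    - {"jaw":0,"offset":[0,0,6],"rot":[0,0,0]}
    - {"jaw":0,"offset":[0,0,5],"rot":[0,0,0]}
    - {"jaw":0,"offset":[0,0,1],"rot":[0,0,0]}
    - {"jaw":0,"offset":[0,0,0],"rot":[0,0,0]}

```text
time_s: 7.2
eef_pos: [0.5543, -0.0613, 0.2297]
eef_rot: [-0.0, 0.686, 0.727, -0.0]
wrist_force: [-0.2, -0.3, -0.4]
opening: 0.085
grasp_force: 59.6
```

Emit:
apply_moves:
  moves:
    - {"jaw":0,"offset":[0,0,0.5],"rot":[0,0,0]}
    - {"jaw":0,"offset":[0,0,0.5],"rot":[0,0,0]}
    - {"jaw":0,"offset":[0,0,0],"rot":[0,0,0]}
    - {"jaw":0,"offset":[0,0,0],"rot":[0,0,0]}
    - {"jaw":0,"offset":[0,0,0],"rot":[0,0,0]}

```text
time_s: 7.82
eef_pos: [0.5543, -0.0613, 0.2288]
eef_rot: [0.0, 0.686, 0.727, 0.0]
wrist_force: [0.5, -0.2, -0.9]
opening: 0.086
grasp_force: 59.6
```

Emit:
apply_moves:
  moves:
    - {"jaw":0,"offset":[0,0,0.5],"rot":[0,0,0]}
    - {"jaw":0,"offset":[0,0,0.5],"rot":[0,0,0]}
    - {"jaw":0,"offset":[0,0,0.5],"rot":[0,0,0]}
    - {"jaw":0,"offset":[0,0,0],"rot":[0,0,0]}
    - {"jaw":0,"offset":[0,0,0],"rot":[0,0,0]}

```text
time_s: 8.45
eef_pos: [0.5543, -0.0613, 0.2273]
eef_rot: [-0.0, 0.686, 0.727, 0.0]
wrist_force: [0.1, -0.2, -0.8]
opening: 0.086
grasp_force: 59.6
```

Emit:
apply_moves:
  moves:
    - {"jaw":0,"offset":[0,0,0.5],"rot":[0,0,0]}
    - {"jaw":0,"offset":[0,0,0.5],"rot":[0,0,0]}
    - {"jaw":0,"offset":[0,0,0.3],"rot":[0,0,0]}
    - {"jaw":0,"offset":[0,0,0],"rot":[0,0,0]}
    - {"jaw":0,"offset":[0,0,0],"rot":[0,0,0]}

```text
time_s: 9.07
eef_pos: [0.5543, -0.0613, 0.226]
eef_rot: [-0.0, 0.686, 0.727, -0.0]
wrist_force: [-0.4, -0.0, -1.1]
opening: 0.085
grasp_force: 59.6
```

Emit:
apply_moves:
  moves:
    - {"jaw":0,"offset":[0,0,0.4],"rot":[0,0,0]}
    - {"jaw":0,"offset":[0,0,0.4],"rot":[0,0,0]}
    - {"jaw":0,"offset":[0,0,0.4],"rot":[0,0,0]}
    - {"jaw":0,"offset":[0,0,0],"rot":[0,0,0]}
    - {"jaw":0,"offset":[0,0,0],"rot":[0,0,0]}

```text
time_s: 9.7
eef_pos: [0.5543, -0.0613, 0.2248]
eef_rot: [-0.0, 0.686, 0.727, 0.0]
wrist_force: [-0.8, -0.6, -1.0]
opening: 0.086
grasp_force: 59.6
```

Emit:
apply_moves:
  moves:
    - {"jaw":0,"offset":[0,0,0.4],"rot":[0,0,0]}
    - {"jaw":0,"offset":[0,0,0.4],"rot":[0,0,0]}
    - {"jaw":0,"offset":[0,0,0.4],"rot":[0,0,0]}
    - {"jaw":0,"offset":[0,0,0],"rot":[0,0,0]}
    - {"jaw":0,"offset":[0,0,0],"rot":[0,0,0]}

```text
time_s: 10.32
eef_pos: [0.5543, -0.0613, 0.2236]
eef_rot: [-0.0, 0.686, 0.727, -0.0]
wrist_force: [1.1, -0.2, -1.8]
opening: 0.088
grasp_force: 59.6
```

Emit:
apply_moves:
  moves:
    - {"jaw":0,"offset":[0,0,0.4],"rot":[0,0,0]}
    - {"jaw":0,"offset":[0,0,0.4],"rot":[0,0,0]}
    - {"jaw":0,"offset":[0,0,0.4],"rot":[0,0,0]}
    - {"jaw":0,"offset":[0,0,0],"rot":[0,0,0]}
    - {"jaw":0,"offset":[0,0,0],"rot":[0,0,0]}

```text
time_s: 10.95
eef_pos: [0.5543, -0.0613, 0.2224]
eef_rot: [-0.0, 0.686, 0.727, -0.0]
wrist_force: [0.7, -0.6, -1.4]
opening: 0.083
grasp_force: 59.6
```

Emit:
apply_moves:
  moves:
    - {"jaw":0,"offset":[0,0,0.4],"rot":[0,0,0]}
    - {"jaw":0,"offset":[0,0,0.4],"rot":[0,0,0]}
    - {"jaw":0,"offset":[0,0,0.4],"rot":[0,0,0]}
    - {"jaw":0,"offset":[0,0,0],"rot":[0,0,0]}
    - {"jaw":0,"offset":[0,0,0],"rot":[0,0,0]}

```text
time_s: 11.58
eef_pos: [0.5545, -0.0614, 0.2218]
eef_rot: [0.0, 0.686, 0.727, 0.0]
wrist_force: [-1.1, 0.5, 5.3]
opening: 0.083
grasp_force: 60.7
```

Contact is at TCP z 0.2218, so the bar centre is at about 0.133. I'll back off to +y and drop so the mouth is level with the bar (TCP z 0.159).

Emit:
apply_moves:
  moves:
    - {"jaw":0,"offset":[0,0,-6],"rot":[0,0,0]}
    - {"jaw":0,"offset":[8,0,0],"rot":[0,0,0]}
    - {"jaw":0,"offset":[12,0,0],"rot":[0,0,0]}
    - {"jaw":0,"offset":[12,0,0],"rot":[0,0,0]}
    - {"jaw":0,"offset":[0,0,0],"rot":[0,0,0]}

```text
time_s: 12.2
eef_pos: [0.5522, -0.028, 0.227]
eef_rot: [-0.0, 0.686, 0.728, -0.0]
wrist_force: [0.3, -0.1, -1.3]
opening: 0.083
grasp_force: 59.6
```

Emit:
apply_moves:
  moves:
    - {"jaw":0,"offset":[0,0,18],"rot":[0,0,0]}
    - {"jaw":0,"offset":[0,0,20],"rot":[0,0,0]}
    - {"jaw":0,"offset":[0,0,20],"rot":[0,0,0]}
    - {"jaw":0,"offset":[0,0,10],"rot":[0,0,0]}
    - {"jaw":0,"offset":[0,0,0],"rot":[0,0,0]}

```text
time_s: 12.82
eef_pos: [0.5516, -0.0294, 0.1578]
eef_rot: [-0.001, 0.686, 0.727, -0.001]
wrist_force: [0.0, 0.3, -0.7]
opening: 0.083
grasp_force: 59.6
```

```bash
python3 - <<'E'
from h import *
plan([.554,-.030,.159],3.3,1)
img,d,W=cloud("scene")
a=img[150:250,130:230]
cv2.imwrite("pics/e2.png",cv2.resize(a[:,:,::-1],(600,600),interpolation=cv2.INTER_CUBIC))
E
```

```text
pos [ 0.5516 -0.0294  0.1578] rot/row [-0.13 -0.04  0.01]
[-0.7  2.3 -1.2]
```

View pics/e2.png

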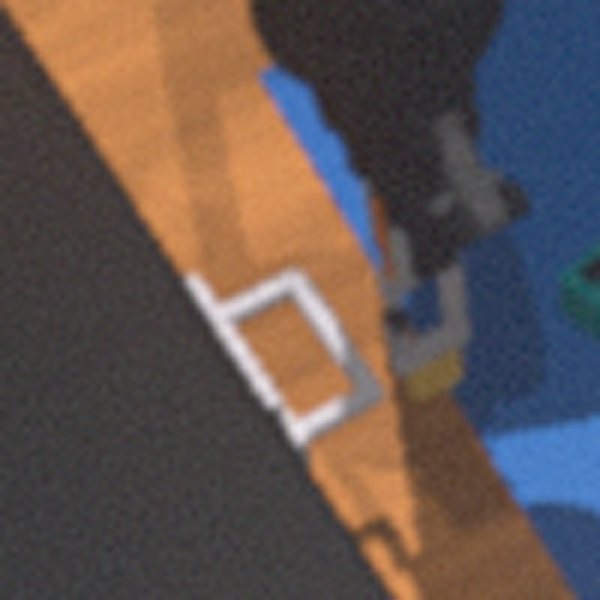

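The hook stands outside the eye, with its gate at (395,315) facing the bar. Now pushing in slowly.

Emit:
apply_moves:
  moves:
    - {"jaw":0,"offset":[-4,1,0],"rot":[0,0,0]}
    - {"jaw":0,"offset":[-4,0.5,0],"rot":[0,0,0]}
    - {"jaw":0,"offset":[-2,0,0],"rot":[0,0,0]}
    - {"jaw":0,"offset":[0,0,0],"rot":[0,0,0]}
    - {"jaw":0,"offset":[0,0,0],"rot":[0,0,0]}

```text
time_s: 13.5
eef_pos: [0.5545, -0.0393, 0.1592]
eef_rot: [-0.0, 0.686, 0.727, 0.0]
wrist_force: [0.1, -0.1, -1.4]
opening: 0.088
grasp_force: 59.6
```

Emit:
apply_moves:
  moves:
    - {"jaw":0,"offset":[-1,0,0],"rot":[0,0,0]}
    - {"jaw":0,"offset":[-1,0,0],"rot":[0,0,0]}
    - {"jaw":0,"offset":[-1,0,0],"rot":[0,0,0]}
    - {"jaw":0,"offset":[-1,0,0],"rot":[0,0,0]}
    - {"jaw":0,"offset":[0,0,0],"rot":[0,0,0]}

```text
time_s: 14.12
eef_pos: [0.5547, -0.0434, 0.1592]
eef_rot: [0.0, 0.686, 0.727, -0.0]
wrist_force: [-0.7, 0.3, -2.2]
opening: 0.083
grasp_force: 59.6
```

Emit:
apply_moves:
  moves:
    - {"jaw":0,"offset":[-0.7,0,0],"rot":[0,0,0]}
    - {"jaw":0,"offset":[-0.7,0,0],"rot":[0,0,0]}
    - {"jaw":0,"offset":[-0.6,0,0],"rot":[0,0,0]}
    - {"jaw":0,"offset":[0,0,0],"rot":[0,0,0]}
    - {"jaw":0,"offset":[0,0,0],"rot":[0,0,0]}

```text
time_s: 14.75
eef_pos: [0.5548, -0.0452, 0.1592]
eef_rot: [-0.0, 0.686, 0.727, 0.0]
wrist_force: [0.2, -0.3, -1.6]
opening: 0.088
grasp_force: 59.6
```

Emit:
apply_moves:
  moves:
    - {"jaw":0,"offset":[-0.7,0,0],"rot":[0,0,0]}
    - {"jaw":0,"offset":[-0.7,0,0],"rot":[0,0,0]}
    - {"jaw":0,"offset":[-0.6,0,0],"rot":[0,0,0]}
    - {"jaw":0,"offset":[0,0,0],"rot":[0,0,0]}
    - {"jaw":0,"offset":[0,0,0],"rot":[0,0,0]}

```text
time_s: 15.38
eef_pos: [0.5549, -0.0471, 0.1591]
eef_rot: [-0.0, 0.686, 0.727, 0.0]
wrist_force: [1.0, 3.4, -2.2]
opening: 0.088
grasp_force: 59.5
```

Emit:
apply_moves:
  moves:
    - {"jaw":0,"offset":[-0.5,0,0],"rot":[0,0,0]}
    - {"jaw":0,"offset":[-0.5,0,0],"rot":[0,0,0]}
    - {"jaw":0,"offset":[0,0,0],"rot":[0,0,0]}
    - {"jaw":0,"offset":[0,0,0],"rot":[0,0,0]}
    - {"jaw":0,"offset":[0,0,0],"rot":[0,0,0]}

```text
time_s: 16.0
eef_pos: [0.5549, -0.0482, 0.1591]
eef_rot: [-0.0, 0.686, 0.727, -0.0]
wrist_force: [1.8, 3.3, -2.8]
opening: 0.087
grasp_force: 59.2
```

Force stayed steady while moving, so that is the gate yielding. Continuing.

Emit:
apply_moves:
  moves:
    - {"jaw":0,"offset":[-1,0,0],"rot":[0,0,0]}
    - {"jaw":0,"offset":[-1,0,0],"rot":[0,0,0]}
    - {"jaw":0,"offset":[-1,0,0],"rot":[0,0,0]}
    - {"jaw":0,"offset":[0,0,0],"rot":[0,0,0]}
    - {"jaw":0,"offset":[0,0,0],"rot":[0,0,0]}

```text
time_s: 16.62
eef_pos: [0.5551, -0.0511, 0.1592]
eef_rot: [-0.0, 0.686, 0.727, 0.0]
wrist_force: [-0.6, 4.6, -2.9]
opening: 0.086
grasp_force: 59.3
```

Emit:
apply_moves:
  moves:
    - {"jaw":0,"offset":[-0.6,0,0],"rot":[0,0,0]}
    - {"jaw":0,"offset":[-0.6,0,0],"rot":[0,0,0]}
    - {"jaw":0,"offset":[-0.5,0,0],"rot":[0,0,0]}
    - {"jaw":0,"offset":[0,0,0],"rot":[0,0,0]}
    - {"jaw":0,"offset":[0,0,0],"rot":[0,0,0]}

```text
time_s: 17.25
eef_pos: [0.5551, -0.0527, 0.159]
eef_rot: [-0.0, 0.686, 0.727, 0.0]
wrist_force: [0.3, 5.5, -3.4]
opening: 0.082
grasp_force: 59.3
```

Emit:
apply_moves:
  moves:
    - {"jaw":0,"offset":[-1,0,0],"rot":[0,0,0]}
    - {"jaw":0,"offset":[-1,0,0],"rot":[0,0,0]}
    - {"jaw":0,"offset":[-1,0,0],"rot":[0,0,0]}
    - {"jaw":0,"offset":[0,0,0],"rot":[0,0,0]}
    - {"jaw":0,"offset":[0,0,0],"rot":[0,0,0]}

```text
time_s: 17.88
eef_pos: [0.5551, -0.0559, 0.1589]
eef_rot: [-0.0, 0.686, 0.727, -0.0]
wrist_force: [-0.8, 4.1, -5.2]
opening: 0.085
grasp_force: 59.1
```

Emit:
apply_moves:
  moves:
    - {"jaw":0,"offset":[-1,0,0],"rot":[0,0,0]}
    - {"jaw":0,"offset":[-1,0,0],"rot":[0,0,0]}
    - {"jaw":0,"offset":[-1,0,0],"rot":[0,0,0]}
    - {"jaw":0,"offset":[0,0,0],"rot":[0,0,0]}
    - {"jaw":0,"offset":[0,0,0],"rot":[0,0,0]}

```text
time_s: 18.5
eef_pos: [0.5557, -0.0593, 0.1593]
eef_rot: [0.0, 0.686, 0.727, -0.0]
wrist_force: [-0.9, 2.7, -4.3]
opening: 0.086
grasp_force: 59.1
```

Emit:
apply_moves:
  moves:
    - {"jaw":0,"offset":[-1,0,0],"rot":[0,0,0]}
    - {"jaw":0,"offset":[-1,0,0],"rot":[0,0,0]}
    - {"jaw":0,"offset":[-1,0,0],"rot":[0,0,0]}
    - {"jaw":0,"offset":[0,0,0],"rot":[0,0,0]}
    - {"jaw":0,"offset":[0,0,0],"rot":[0,0,0]}

```text
time_s: 19.12
eef_pos: [0.5559, -0.0622, 0.1593]
eef_rot: [0.0, 0.686, 0.727, -0.0]
wrist_force: [-0.4, 1.8, -5.3]
opening: 0.085
grasp_force: 59.1
```

Emit:
apply_moves:
  moves:
    - {"jaw":0,"offset":[0,0,0.5],"rot":[0,0,0]}
    - {"jaw":0,"offset":[0,0,0.5],"rot":[0,0,0]}
    - {"jaw":0,"offset":[0,0,0],"rot":[0,0,0]}
    - {"jaw":0,"offset":[0,0,0],"rot":[0,0,0]}
    - {"jaw":0,"offset":[0,0,0],"rot":[0,0,0]}

```text
time_s: 19.75
eef_pos: [0.5559, -0.0619, 0.1582]
eef_rot: [0.0, 0.686, 0.727, 0.0]
wrist_force: [0.9, 2.6, -3.3]
opening: 0.088
grasp_force: 59.1
```

Emit:
apply_moves:
  moves:
    - {"jaw":0,"offset":[0,0,0.7],"rot":[0,0,0]}
    - {"jaw":0,"offset":[0,0,0.7],"rot":[0,0,0]}
    - {"jaw":0,"offset":[0,0,0.6],"rot":[0,0,0]}
    - {"jaw":0,"offset":[0,0,0],"rot":[0,0,0]}
    - {"jaw":0,"offset":[0,0,0],"rot":[0,0,0]}

```text
time_s: 20.38
eef_pos: [0.5558, -0.0621, 0.1562]
eef_rot: [0.0, 0.686, 0.727, -0.0]
wrist_force: [0.2, 1.4, -3.9]
opening: 0.088
grasp_force: 59.2
```

Emit:
apply_moves:
  moves:
    - {"jaw":0,"offset":[0,0,1],"rot":[0,0,0]}
    - {"jaw":0,"offset":[0,0,1],"rot":[0,0,0]}
    - {"jaw":0,"offset":[0,0,1],"rot":[0,0,0]}
    - {"jaw":0,"offset":[0,0,0],"rot":[0,0,0]}
    - {"jaw":0,"offset":[0,0,0],"rot":[0,0,0]}

```text
time_s: 21.0
eef_pos: [0.5562, -0.0622, 0.1536]
eef_rot: [0.001, 0.686, 0.727, 0.0]
wrist_force: [1.0, 0.3, -0.8]
opening: 0.085
grasp_force: 59.5
```

Emit:
apply_moves:
  moves:
    - {"jaw":0,"offset":[0,0,0.5],"rot":[0,0,0]}
    - {"jaw":0,"offset":[0,0,0.5],"rot":[0,0,0]}
    - {"jaw":0,"offset":[0,0,0.5],"rot":[0,0,0]}
    - {"jaw":0,"offset":[0,0,0],"rot":[0,0,0]}
    - {"jaw":0,"offset":[0,0,0],"rot":[0,0,0]}

```text
time_s: 21.62
eef_pos: [0.5558, -0.0619, 0.1517]
eef_rot: [0.0, 0.686, 0.727, 0.0]
wrist_force: [0.8, -0.3, -1.6]
opening: 0.083
grasp_force: 59.5
```

Emit:
apply_moves:
  moves:
    - {"jaw":0,"offset":[0,0,0.5],"rot":[0,0,0]}
    - {"jaw":0,"offset":[0,0,0.5],"rot":[0,0,0]}
    - {"jaw":0,"offset":[0,0,0.5],"rot":[0,0,0]}
    - {"jaw":0,"offset":[0,0,0],"rot":[0,0,0]}
    - {"jaw":0,"offset":[0,0,0],"rot":[0,0,0]}

```text
time_s: 22.25
eef_pos: [0.5558, -0.0619, 0.1502]
eef_rot: [-0.0, 0.686, 0.727, 0.0]
wrist_force: [-1.0, 0.8, -1.0]
opening: 0.085
grasp_force: 59.6
```

Emit:
apply_moves:
  moves:
    - {"jaw":0,"offset":[0,0,0.3],"rot":[0,0,0]}
    - {"jaw":0,"offset":[0,0,0.3],"rot":[0,0,0]}
    - {"jaw":0,"offset":[0,0,0],"rot":[0,0,0]}
    - {"jaw":0,"offset":[0,0,0],"rot":[0,0,0]}
    - {"jaw":0,"offset":[0,0,0],"rot":[0,0,0]}

```text
time_s: 22.88
eef_pos: [0.5559, -0.062, 0.1499]
eef_rot: [0.0, 0.686, 0.727, 0.0]
wrist_force: [-1.7, 0.9, 4.8]
opening: 0.083
grasp_force: 60.6
```

Seated in the crook at the height I expected. Releasing.

Emit:
apply_moves:
  moves:
    - {"jaw":0,"offset":[0,0,-0.4],"rot":[0,0,0]}
    - {"jaw":0.1,"offset":[0,0,0],"rot":[0,0,0]}
    - {"jaw":0.15,"offset":[0,0,0],"rot":[0,0,0]}
    - {"jaw":0.25,"offset":[0,0,0],"rot":[0,0,0]}
    - {"jaw":0.4,"offset":[0,0,0],"rot":[0,0,0]}

```text
time_s: 23.5
eef_pos: [0.5558, -0.062, 0.1499]
eef_rot: [-0.0, 0.686, 0.727, -0.0]
wrist_force: [-0.5, 0.2, -0.1]
opening: 0.401
grasp_force: 0.0
```

Emit:
apply_moves:
  moves:
    - {"jaw":0.4,"offset":[0,0,0],"rot":[0,0,0]}
    - {"jaw":0.4,"offset":[0,0,0],"rot":[0,0,0]}
    - {"jaw":0.4,"offset":[0,0,-3],"rot":[0,0,0]}
    - {"jaw":0.4,"offset":[0,0,-8],"rot":[0,0,0]}
    - {"jaw":0.4,"offset":[0,0,-10],"rot":[0,0,0]}

```text
time_s: 24.12
eef_pos: [0.5559, -0.0619, 0.1717]
eef_rot: [0.0, 0.686, 0.727, 0.0]
wrist_force: [0.3, -1.0, -0.5]
opening: 0.403
grasp_force: 0.0
```

Emit:
apply_moves:
  moves:
    - {"jaw":0.4,"offset":[0,0,-25],"rot":[0,0,0]}
    - {"jaw":0.4,"offset":[0,0,-30],"rot":[0,0,0]}
    - {"jaw":0.4,"offset":[0,0,-30],"rot":[0,0,0]}
    - {"jaw":0.4,"offset":[40,0,-10],"rot":[0,0,0]}
    - {"jaw":0.4,"offset":[50,0,0],"rot":[0,0,0]}

```text
time_s: 24.75
eef_pos: [0.5515, 0.0279, 0.2685]
eef_rot: [0.002, 0.687, 0.727, 0.001]
wrist_force: [0.1, 1.1, -0.2]
opening: 0.401
grasp_force: 0.0
```

Emit:
apply_moves:
  moves:
    - {"jaw":0.4,"offset":[50,0,0],"rot":[0,0,0]}
    - {"jaw":0.4,"offset":[50,0,0],"rot":[0,0,0]}
    - {"jaw":0.4,"offset":[0,0,0],"rot":[0,0,0]}
    - {"jaw":0.4,"offset":[0,0,0],"rot":[0,0,0]}
    - {"jaw":0.4,"offset":[0,0,0],"rot":[0,0,0]}

```text
time_s: 25.38
eef_pos: [0.545, 0.1266, 0.2662]
eef_rot: [0.0, 0.687, 0.727, -0.0]
wrist_force: [0.1, -0.8, -0.3]
opening: 0.4
grasp_force: 0.0
```

```bash
python3 - <<'E'
from h import *
img,d,W=cloud("scene")
a=img[140:240,130:230]
cv2.imwrite("pics/e3.png",cv2.resize(a[:,:,::-1],(600,600),interpolation=cv2.INTER_CUBIC))
x,y,z=W[...,0],W[...,1],W[...,2]
h=W[(abs(x-.556)<.02)&(y>-.09)&(y<-.03)&(z>.15)&(z<.24)]
print(len(h),np.percentile(h,[2,50,98],axis=0).round(4))
E
```

```text
171 [[ 0.5538 -0.0719  0.1512]
 [ 0.5604 -0.0609  0.1726]
 [ 0.5623 -0.048   0.1868]]
```

View pics/e3.png

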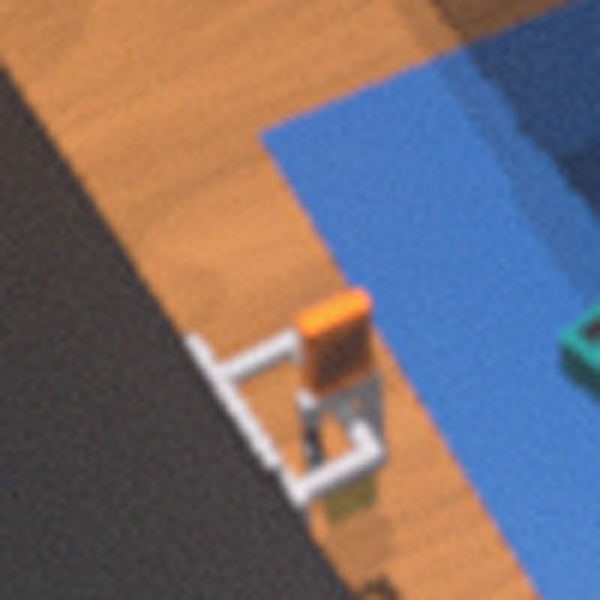

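The hook hangs upright on the bar: orange grip at (335,340), and the dark gate upright and shut in the mouth at (312,440). The arm is well clear, so I'm handing in.

```bash
python3 -c "
from bench import ctrl
print(ctrl.hand_in())"
```

```text
the job is handed in; nothing more can be done
None
```

The larger orange-handled hook hangs by itself on the padlock eye, gate shut in the last picture, arm clear, bystanders never approached; I handed the job in at about 25 s, and no verdict came back.

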